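# Pin the clamshell cell jig shut and hold it

## Robot

A 7-joint arm with a two-finger parallel gripper is mounted at the origin on a cart in front of the work surface, level with it; the furniture and walls round the work are solid. World frame = base frame: x ahead of the robot, y to its left, z up, the work surface at z = 0. Lengths are in m, angles in rad, forces in N, time in s.
With the tool pointing down it reaches from about 0.425 to 0.825 m from the base axis. Payload 3.6 kg.
Tool frame: the origin (TCP) lies at the centre of the arm's flange, where the gripper is bolted on; the fingertips stand 173 mm ahead of it and the grasp point (between the pads) lies 155 mm ahead of it; z points along the fingers, y is the line along which they close (so a half turn about z gives the same grasp; the last joint's range is limited). The gripper opens to 85 mm and grips with 20 to 120 N. Pads are 22 mm wide; open, the fingers measure 114 mm over their backs; the gripper's body (76 mm by 85 mm) begins 54 mm behind the grasp point. The pads swing forward as they close: fully open they stand 13 mm farther back than shut.
Start: joints at [1.242, 0.615, -0.013, 1.423, 0.008, 1.103, -0.04], TCP at [0.193, -0.621, 0.405] pointing down, gripper open.
Joint ranges: [-3.12, 3.12], [-0.3, 2.06], [-1.34, 1.32], [0.26, 2.42], [-1.36, 4.5], [0.01, 1.98], [-2.84, 2.84]. Speed limits (rad/s): [2.79, 2.79, 3.14, 3.14, 3.14, 3.14, 3.14].

## Interface

Orientations are given as a unit quaternion [w, x, y, z].
In Python, from rig import * gives the robot as it stands.
- The arm moves only by the tool move_arm, never from a script. Its argument "motion" is a list of rows, each an object of numbers: "dx", "dy", "dz": the shift along the tool's x, y, z in mm; "ax", "ay", "az": the turn, a rotation vector about the tool's x, y, z in degrees. In form: [{"dx": .., "dy": .., "dz": .., "ax": .., "ay": .., "az": ..}, ...]. A call has 1 to 5 rows; each row shifts and turns the commanded pose from where the row before left it, along the tool's axes as they then stand; what a row does not reach is not made up. A row lasts 1/8 s, in which the tool goes at most 62.5 mm and 10.7 degrees, less where a joint would pass 70% of its speed; a pose out of reach is approached as far as the arm can. A call with a gripper value outside its range is refused whole. "claw" is the gripper's target within -1 to 1 (fully open at 1, half-way at 0, shut at -1), set as the call begins (left out, the last holds). The fingers move at their own pace and stop on an object; "squeeze" is the grip in N (left out, the last holds). Time passes only in rows, so rows that do not move let the fingers close. It gives the time, the measured TCP pose, the force, the opening and the grip force at its end, in the units of the state.
- sense(): the state, without advancing time (a new reading comes with each control period).
- camera(name): name is "scene" or "top" or "wrist"; returns the picture (420x560x3 uint8, red, green, blue); there is no depth.
- get_calibration(name): a dict with "vertical_fov" (degrees; the focal length in pixels is half the picture's height over the tangent of half this angle, whatever the lens; pixels are square), "cx", "cy" (the principal point, pixels), "R" (3x3) and "t" (3): a world point X has camera coordinates R X + t. Camera axes: x right, y down, z forward; pixel columns grow to the right and rows downward; lengths in m; the calibration is good to about 2 mm. A picture is of the moment at which its call begins: read the wrist's pose just before it. get_calibration takes no time and is no camera call; for the wrist camera it gives the pose at the moment of the call.
- sign_off(): hands the job in; it is judged then, once.
The state is a dict: "clock": time; "joint_positions": joint angles; "qvel": joint speeds; "joint_efforts": joint torques, N m; "position": TCP position; "eef_rot": TCP orientation; "ft_force": force on the tool from outside, world axes, zero at the start; "moment": the same for the moment, N m; "gripper_width": finger opening in m; "finger_force": force on a finger pad.
Only numpy, scipy, OpenCV 4.12 (cv2) and the standard library are available. Lean on these libraries where they do the work, as an engineer would, in place of code of your own. Each camera call takes 0.05 s, during which the arm holds its last target. There are 200 camera calls.

## Task

First swing the open lid of the aluminium clamshell jig fully shut; it stays where it is left. Then take the steel locking pin out of its stand, dip its tip into the open glass dish (the lubricant dish) and push the pin down through the aligned holes of lid and base until its collar sits on the lid. Do not let go: the program finishes while the gripper still holds the pin and keeps pressing it down on the shut lid (about 10 N is plenty), without shoving the other things on the table about.

Things in the scene. Friction and masses are not known exactly. Their poses are not given: they have to be found in the camera images.
- jig: clamshell jig, bolted to the table. Aluminium base 120 (x) x 80 (y) x 30 mm high, origin under its centre on the table, z up; the lid is hinged along its +x edge (far from the robot) and covers it when shut. With the lid shut the top of the jig is 39 mm above the table. Low ears with cap screws (13 mm high) stand out to 56 mm either side in y. A tall chamber stands behind it, its front at world x = about 0.63 m: keep gripper and wrist clear of it.
- lid (a joint): opening angle of the jig's lid, rad: 0 = fully shut (lies on the base), up to 1.1; starts half open, its free edge raised towards the robot's side. The hinge axis lies along the jig's y, at jig x = +56 mm, z = 31 mm. Stiff friction hinge (0.16 N m): it stays at any angle, and about 3 to 5 N on the lid moves it. The lid is an aluminium plate 8 mm thick, 76 mm wide, reaching from 4 to 118 mm from the hinge, with a round 32 mm window near the hinge.
- lid_press (a point): point on the outer (top) face of the lid on its middle line, 62 mm from the hinge, between window and pin hole: a good place to push. Moves with the lid; its z axis is the outward normal of the lid. When shut it is at jig x = -6, y = 0, z = 39 mm. Pushing straight down above jig x = -6 mm shuts the lid from any angle it starts with.
- lid_hole (a point): mouth of the pin hole (10 mm diameter, chamfered 1 mm, through the 8 mm plate) in the outer face of the lid, 92 mm from the hinge; moves with the lid, z axis is the lid's outward normal. When shut it is at jig x = -36, y = 0, z = 39 mm, right over base_hole.
- base_hole (a point): mouth of the pin hole (10 mm diameter, vertical, right through to the table) in the top of the base, 30 mm above the table, at jig x = -36, y = 0 mm.
- pin: steel locking pin, about 40 to 85 g, stands upright in its stand at the start. Origin on its axis at the underside of its collar, z up along the axis, x and y square to the sides of the grip. Below the origin: round shaft 8 mm in diameter, 36 mm long with a tapered tip; above: round collar 22 mm in diameter, 4 mm thick, then a square grip 16 x 16 mm, 36 mm tall (from 4 to 40 mm above the origin).
- pin_grip (a point): centre of the pin's square grip, 22 mm above the collar's underside and 58 mm above the tip; take it across two flat sides, from above.
- pin_tip (a point): lower end of the pin's shaft, 36 mm below the collar's underside.
- pin_stand: fixed aluminium block 44 x 44 x 45 mm high, origin under its centre, with one vertical through hole of 10 mm in the middle in which the pin stands, its collar on the block's top. The pin has to be lifted 36 mm to come free.
- dish: clear glass dish, open at the top, 61 mm across, 14 mm high, loose (60 g) on the table, about 2 mm floor; origin at the centre of its underside. Dipping means that the pin's tip goes at least 4 mm below the rim near the middle of the dish.
- mirror_mount: black mirror mount 50x50x60 mm, upright, bystander; origin under its centre.
- vial: glass vial with black cap, 22 mm across, 52 mm tall, bystander; origin under its centre.
- lens_tube: black lens tube 31 mm across, 52 mm tall, upright, bystander; origin under its centre.
- optic_box: small optics box 40x40x20 mm, bystander; origin under its centre.
- fork_clamp: black slotted clamping fork 24x68x10 mm lying flat, bystander; origin under its centre.
- driver: ball-end hex driver 181 mm long, 23 mm high, lying, bystander; origin under its centre.

How it is judged:
On the way, in this order (a step that is already met when the one before it is completed fails the run):
1. the lid is swung fully shut (value of joint lid below 0.03 rad), for 0.2 s.
2. the held pin's tip is dipped into the dish, the lid being shut (value of joint lid below 0.03 rad and contact force between the fingers and pin above 1 N and z of pin_tip in the frame of dish below 0.01 m and horizontal distance between pin_tip and dish below 0.024 m), for 0.1 s.
3. the pin is pushed home through both holes (value of joint lid below 0.03 rad and z of pin in the frame of lid_hole below 0.0025 m and horizontal distance between pin_tip and base_hole below 0.004 m and angle between pin's own z axis and vertical below 0.1 rad and height (world z) of pin_tip below 0.008 m), for 0.2 s.
At the end, for the whole second after the job is handed in: Lid within 0.03 rad of shut; pin upright (within 0.1 rad) through both holes, its collar within 2.5 mm of the lid and its axis within 4 mm of the base hole's, its tip less than 8 mm above the table; the fingers still grip the pin and it is pressed on the jig with more than 3 N (all of step 3 and contact force between the fingers and pin above 1 N and contact force between pin and jig above 3 N); the arm keeps its last pose, push and grip.
It fails at once if the dish is shoved more than 40 mm (distance of dish from where it was at the start of the episode above 0.04 m).
It fails at once if a bystander is shoved more than 40 mm (distance of any of mirror_mount, vial, lens_tube, optic_box, fork_clamp, driver from where it was at the start of the episode above 0.04 m).
It also fails if it takes over 67 s, if anything falls off the work surface, if the arm or the gripper's body presses on something with over 40 N, if the wrist force passes 120 N, or if a joint passes its speed limit or range.

## Working session

There is one attempt and no reset: what is moved stays moved. The work goes in short steps, Python scripts to look and compute and a tool call to move; the robot and the scene stay as the last step left them, time stands still between calls to the robot, and variables do not carry over. Pictures are saved under pics/ and viewed, at most 10 in all, crops included, and the job is handed in when it is done.

Besides the shell and the picture viewer there is one more tool, called after "Request:" as name(argument=value, ...), one argument or row to a line, values as JSON. move_arm: Moves the arm, as the interface text tells. Its arguments: {"type":"object","properties":{"motion":{"type":"array","items":{"type":"object","properties":{"dx":{"type":"number"},"dy":{"type":"number"},"dz":{"type":"number"},"ax":{"type":"number"},"ay":{"type":"number"},"az":{"type":"number"}}}},"claw":{"type":"number"},"squeeze":{"type":"number"}},"required":["motion"]}

```bash
mkdir -p pics; python3 - <<'E'
from rig import *
import cv2,json
s=sense();print(s)
for n in ("scene","top"):
    c=get_calibration(n);print(n,c)
    cv2.imwrite(f"pics/{n}0.png",cv2.resize(camera(n)[:,:,::-1],(800,600),interpolation=cv2.INTER_CUBIC))
E
```

```text
{'clock': 0.0, 'joint_positions': array([ 1.24251269,  0.6159402 , -0.01261767,  1.42495208,  0.00808018,
        1.10338829, -0.04039539]), 'qvel': array([ 6.07464069e-04,  3.13466631e-03,  2.48057974e-04, -4.17819190e-04,
        8.80466291e-05,  2.11371870e-05, -8.31136676e-06]), 'joint_efforts': array([ 1.41965197e-04, -4.69212770e+01,  2.59306608e-01, -1.71031469e+01,
        9.91372479e-03,  9.68177832e-03, -5.41795302e-06]), 'position': array([ 0.19311502, -0.62030522,  0.4035063 ]), 'eef_rot': array([-1.30252020e-03,  9.88631770e-01,  1.50351202e-01, -2.08698408e-04]), 'ft_force': array([-0.55877362,  0.78545347,  0.56292737]), 'moment': array([ 0.03165521, -0.02103959, -0.00764441]), 'finger_force': 0.0, 'gripper_width': 0.0852596927230735}
scene {'vertical_fov': 52.41391955885657, 'cx': 282.8540374929847, 'cy': 208.38241418916485, 'R': array([[-0.60317559, -0.79749929, -0.01319464],
       [-0.60306861,  0.46682287, -0.64682661],
       [ 0.52200331, -0.38219275, -0.76252295]]), 't': array([0.25643289, 0.35916535, 0.85172514])}
top {'vertical_fov': 43.035232700803604, 'cx': 273.7995996387944, 'cy': 211.6953817364499, 'R': array([[ 0.00751636, -0.99995484,  0.00581642],
       [-0.98748285, -0.00833877, -0.15750583],
       [ 0.15754722, -0.00455975, -0.98750093]]), 't': array([-0.05448988,  0.48697911,  1.16183572])}
```

View pics/top0.png

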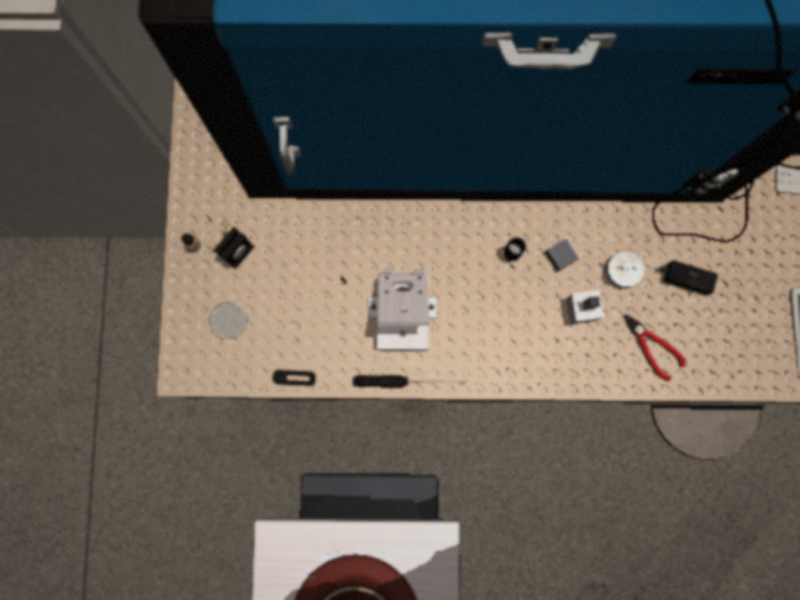

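View pics/scene0.png

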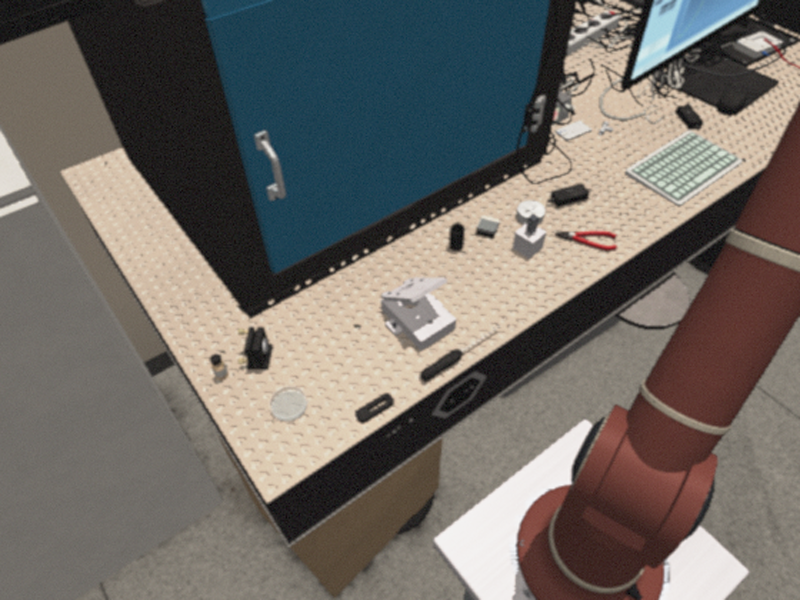

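The top view (800 px wide) shows the dish at (228,320), the jig at (403,310) with its base front edge running (377,349) to (428,349), the stand with pin at (587,305), and the fork and driver in front. The scene view confirms the lid is half open.

```bash
cat > h.py <<'E'
import numpy as np
from rig import *
import cv2
def ray(c,u,v):
    f=210/np.tan(np.radians(c["vertical_fov"])/2)
    R=np.array(c["R"]);o=-R.T@np.array(c["t"])
    return o,R.T@np.array([(u-c["cx"])/f,(v-c["cy"])/f,1])
def at(c,u,v,z,k=1.):
    o,d=ray(c,u/k,v/k);return o+d*(z-o[2])/d[2]
def proj(c,X):
    f=210/np.tan(np.radians(c["vertical_fov"])/2)
    p=np.array(c["R"])@np.array(X)+np.array(c["t"]);return p[:2]/p[2]*f+[c["cx"],c["cy"]]
E
python3 - <<'E'
from h import *
c=get_calibration("top");k=800/560
for n,u,v,z in [("dish",228,320,.007),("jigFL",377,349,.03),("jigFR",428,349,.03),("earL",373,306,.013),("earR",434,306,.013),("lidTL",380,273,.035),("lidTR",424,273,.035),("stand",587,306,.045),("pin",591,302,.085),("lens",514,246,.052),("box",562,254,.02),("mir",235,247,.06),("vial",188,239,.052),("fork",294,378,.01),("drvL",355,381,.02),("drvR",466,381,.01),("chL",250,197,0)]:
    print(n,at(c,u,v,z,k).round(4))
w=get_calibration("wrist");R=np.array(w["R"]);print(w,-R.T@w["t"])
E
```

```text
dish [0.4615 0.212  0.007 ]
jigFL [ 0.4144 -0.0289  0.03  ]
jigFR [ 0.415  -0.1092  0.03  ]
earL [ 0.4854 -0.0215  0.013 ]
earR [ 0.4863 -0.1198  0.013 ]
lidTL [ 0.5353 -0.0325  0.035 ]
lidTR [ 0.5359 -0.1026  0.035 ]
stand [ 0.4833 -0.3582  0.045 ]
pin [ 0.4832 -0.3539  0.085 ]
lens [ 0.5772 -0.244   0.052 ]
box [ 0.5722 -0.3271  0.02  ]
mir [0.5698 0.1946 0.06  ]
vial [0.584  0.2709 0.052 ]
fork [0.369  0.1028 0.01  ]
drvL [0.3645 0.0053 0.02  ]
drvR [ 0.3664 -0.1708  0.01  ]
chL [0.6693 0.1855 0.    ]
{'vertical_fov': 61.21788348902135, 'cx': 280.22667136498035, 'cy': 209.3225641901409, 'R': array([[ 0.29745617, -0.95473134, -0.00280956],
       [-0.92045907, -0.28755725,  0.26469971],
       [-0.25352502, -0.07615048, -0.9643268 ]]), 't': array([-0.64929425, -0.03567528,  0.37833649])} [ 0.25621671 -0.60134975  0.37245902]
```

Request:
move_arm(
  motion=[
    {"az": 8.65},
    {"az": 8.65},
    {"dx": 40,"dy": -37},
    {"dx": 50,"dy": -46},
    {"dx": 50,"dy": -46},
  ],
  claw=-1,
)

```text
invalid input
```

Request:
move_arm(
  motion=[
    {"dx": 50,"dy": -46},
    {"dx": 50,"dy": -46},
    {"dx": 40,"dy": -37},
    {},
  ],
)

```text
invalid input
```

```bash
cat > snap.py <<'E'
import sys,json
from h import *
n,cam=sys.argv[1:3]
s=sense();c=get_calibration(cam);im=camera(cam)
print("t",s["clock"],"pos",s["position"].round(4),"q",s["eef_rot"].round(4),"F",s["ft_force"].round(1),"w",s["gripper_width"])
json.dump({k:np.array(v).tolist() for k,v in c.items()},open(f"pics/{n}.json","w"))
im=im[:,:,::-1]
cv2.imwrite(f"pics/{n}_raw.png",im)
cv2.imwrite(f"pics/{n}.png",cv2.resize(im,(800,600),interpolation=cv2.INTER_CUBIC))
E
python3 snap.py stand wrist
```

```text
t 0.1 pos [ 0.1931 -0.6203  0.4036] q [-1.200e-03  9.886e-01  1.504e-01 -2.000e-04] F [ 0.6  0.  -0.6] w 0.085641021034381
```

View pics/stand.png

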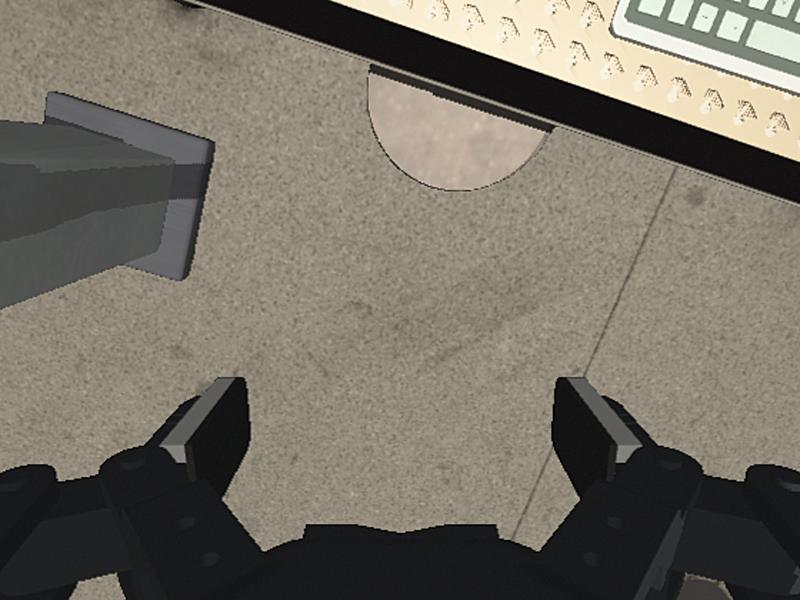

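The moves were refused, probably because rows need all six numbers. The wrist view only shows the floor and bench edge. In it the fingers sit at the bottom, around (240,410) and (565,410).

Request:
move_arm(
  motion=[
    {"dx": 0,"dy": 0,"dz": 0,"ax": 0,"ay": 0,"az": 8.65},
    {"dx": 0,"dy": 0,"dz": 0,"ax": 0,"ay": 0,"az": 8.65},
    {"dx": 40,"dy": -37,"dz": 0,"ax": 0,"ay": 0,"az": 0},
    {"dx": 45,"dy": -42,"dz": 0,"ax": 0,"ay": 0,"az": 0},
    {"dx": 45,"dy": -42,"dz": 0,"ax": 0,"ay": 0,"az": 0},
  ],
  claw=-1,
)

```text
clock: 0.78
position: [0.3244, -0.4982, 0.4044]
eef_rot: [-0.0, 1.0, -0.0, 0.0]
ft_force: [1.5, -0.7, -0.5]
gripper_width: -0.0001
finger_force: 0.0
```

Request:
move_arm(
  motion=[
    {"dx": 45,"dy": -48,"dz": 0,"ax": 0,"ay": 0,"az": 0},
    {"dx": 45,"dy": -48,"dz": 0,"ax": 0,"ay": 0,"az": 0},
    {"dx": 35,"dy": -47,"dz": 0,"ax": 0,"ay": 0,"az": 0},
    {"dx": 0,"dy": 0,"dz": 0,"ax": 0,"ay": 0,"az": 0},
  ],
)

```text
clock: 1.27
position: [0.4482, -0.3554, 0.4044]
eef_rot: [-0.002, 1.0, 0.006, 0.001]
ft_force: [-0.4, -0.2, -0.0]
gripper_width: 0.0002
finger_force: 0.0
```

```bash
python3 snap.py stand wrist
```

```text
t 1.275 pos [ 0.4482 -0.3554  0.4044] q [-0.0023  1.      0.0062  0.0011] F [-0.4 -0.2 -0. ] w 0.00022184553966078262
```

View pics/stand.png

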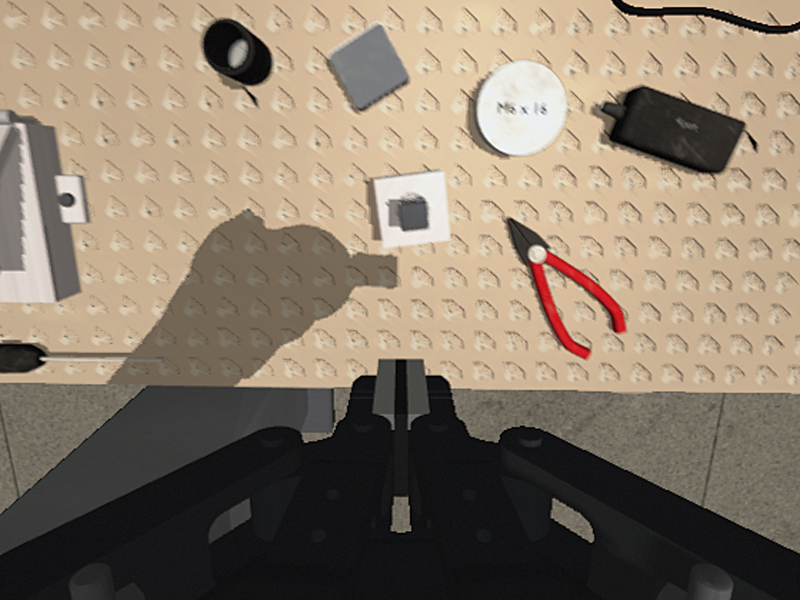

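The wrist view shows the stand's top with corners near (372,180), (443,171), (450,241) and (383,248), and the pin's grip top near (413,210). I'll enlarge that part.

```bash
python3 - <<'E'
import cv2
im=cv2.imread("pics/stand_raw.png")[110:185,250:330]
cv2.imwrite("pics/stand_crop.png",cv2.resize(im,None,fx=8,fy=8,interpolation=cv2.INTER_CUBIC))
E
```

```text
(no output)
```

View pics/stand_crop.png

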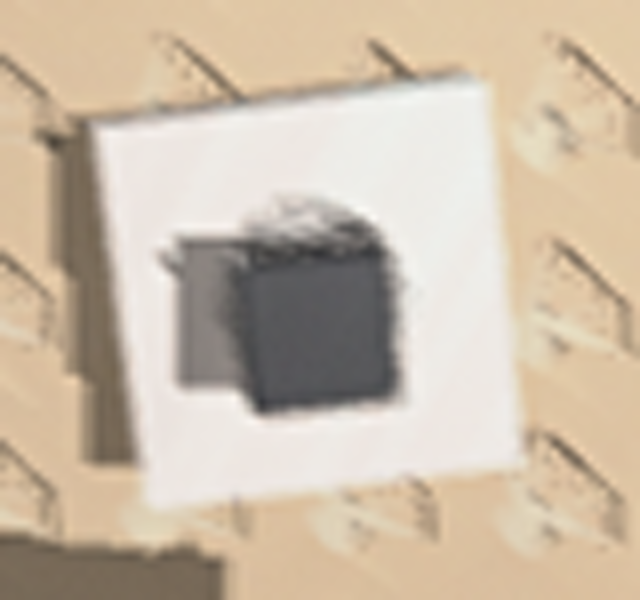

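The crop shows the stand's top corners at (92,122), (488,80), (523,462) and (152,508), and the grip's top face at (245,270), (385,258), (403,400) and (255,412).

```bash
python3 - <<'E'
from h import *
import json
c=json.load(open("pics/stand.json"))
def P(L,z):
    p=np.array([at(c,250+(u+.0)/8-.5,110+v/8-.5,z) for u,v in L]);print(p.round(4),p.mean(0).round(4));
    e=[p[1]-p[0],p[2]-p[3],];print([np.degrees(np.arctan2(a[1],a[0]))+90 for a in e],np.linalg.norm(p[1]-p[0]),np.linalg.norm(p[2]-p[1]),[np.degrees(np.arctan2(a[1],a[0]))+180 for a in (p[2]-p[1],p[3]-p[0])])
P([(92,122),(488,80),(523,462),(152,508)],.045)
P([(245,270),(385,258),(403,400),(255,412)],.085)
k=800/560
for n,u,v,z in [("drvL",42,356,.01),("earR",70,198,.013),("lens",240,45,.05)]: print(n,at(c,u/k,v/k,z))
E
```

```text
[[ 0.5037 -0.3366  0.045 ]
 [ 0.5088 -0.381   0.045 ]
 [ 0.4659 -0.3865  0.045 ]
 [ 0.4599 -0.3435  0.045 ]] [ 0.4846 -0.3619  0.045 ]
[np.float64(6.61331527108517), np.float64(7.886219451685733)] 0.04468866199079139 0.0432651613678144 [np.float64(7.385362827809672), np.float64(9.000817278379174)]
[[ 0.4907 -0.3542  0.085 ]
 [ 0.4921 -0.3682  0.085 ]
 [ 0.4779 -0.3703  0.085 ]
 [ 0.4765 -0.3554  0.085 ]] [ 0.4843 -0.362   0.085 ]
[np.float64(5.577616623438175), np.float64(5.392303633819779)] 0.014053442087966531 0.014317681036148009 [np.float64(8.774348663905926), np.float64(4.8001911491756175)]
drvL [ 0.36619827 -0.07985531  0.01      ]
earR [ 0.48641188 -0.12239789  0.013     ]
lens [ 0.57835191 -0.25959293  0.05      ]
```

Request:
move_arm(
  motion=[
    {"dx": 5,"dy": -50,"dz": 0,"ax": 0,"ay": 0,"az": 0},
    {"dx": 5,"dy": -60,"dz": 10,"ax": 0,"ay": 0,"az": 0},
    {"dx": 5,"dy": -60,"dz": 10,"ax": 0,"ay": 0,"az": 0},
    {"dx": 6,"dy": -60,"dz": 20,"ax": 0,"ay": 0,"az": 0},
    {"dx": 0,"dy": -57,"dz": 20,"ax": 0,"ay": 0,"az": 0},
  ],
)

```text
clock: 1.95
position: [0.4647, -0.0753, 0.3448]
eef_rot: [0.0, 1.0, -0.002, 0.001]
ft_force: [0.4, -0.4, 0.1]
gripper_width: 0.0002
finger_force: 0.0
```

Request:
move_arm(
  motion=[
    {"dx": 0,"dy": 0,"dz": 30,"ax": 0,"ay": 0,"az": 0},
    {"dx": 0,"dy": 0,"dz": 30,"ax": 0,"ay": 0,"az": 0},
    {"dx": 0,"dy": 0,"dz": 20,"ax": 0,"ay": 0,"az": 0},
    {"dx": 0,"dy": 0,"dz": 20,"ax": 0,"ay": 0,"az": 0},
    {"dx": 0,"dy": 0,"dz": 0,"ax": 0,"ay": 0,"az": 0},
  ],
)

```text
clock: 2.58
position: [0.4641, -0.0769, 0.244]
eef_rot: [0.0, 1.0, -0.001, -0.002]
ft_force: [0.1, -0.6, 0.7]
gripper_width: -0.0001
finger_force: 0.0
```

Request:
move_arm(
  motion=[
    {"dx": 5,"dy": -7,"dz": 5,"ax": 0,"ay": 0,"az": 0},
    {"dx": 0,"dy": 0,"dz": 7,"ax": 0,"ay": 0,"az": 0},
    {"dx": 0,"dy": 0,"dz": 7,"ax": 0,"ay": 0,"az": 0},
    {"dx": 0,"dy": 0,"dz": 7,"ax": 0,"ay": 0,"az": 0},
    {"dx": 0,"dy": 0,"dz": 0,"ax": 0,"ay": 0,"az": 0},
  ],
)

```text
clock: 3.2
position: [0.4695, -0.0685, 0.2185]
eef_rot: [-0.0, 1.0, -0.0, -0.0]
ft_force: [0.4, 0.4, 0.9]
gripper_width: 0.0001
finger_force: 0.0
```

Request:
move_arm(
  motion=[
    {"dx": 0,"dy": 0,"dz": 3,"ax": 0,"ay": 0,"az": 0},
    {"dx": 0,"dy": 0,"dz": 2,"ax": 0,"ay": 0,"az": 0},
    {"dx": 0,"dy": 0,"dz": 0,"ax": 0,"ay": 0,"az": 0},
  ],
)

```text
clock: 3.58
position: [0.4698, -0.0684, 0.214]
eef_rot: [-0.0, 1.0, -0.0, 0.0]
ft_force: [-0.1, -1.0, -0.2]
gripper_width: -0.0002
finger_force: 0.0
```

```bash
python3 snap.py lid1 scene; python3 - <<'E'
import cv2
im=cv2.imread("pics/lid1_raw.png")[170:260,240:360]
cv2.imwrite("pics/lid1c.png",cv2.resize(im,None,fx=6,fy=6,interpolation=cv2.INTER_CUBIC))
E
```

```text
t 3.575 pos [ 0.4698 -0.0684  0.214 ] q [-0.e+00  1.e+00 -1.e-04  2.e-04] F [-0.1 -1.  -0.2] w -0.00021754180331476613
```

View pics/lid1c.png

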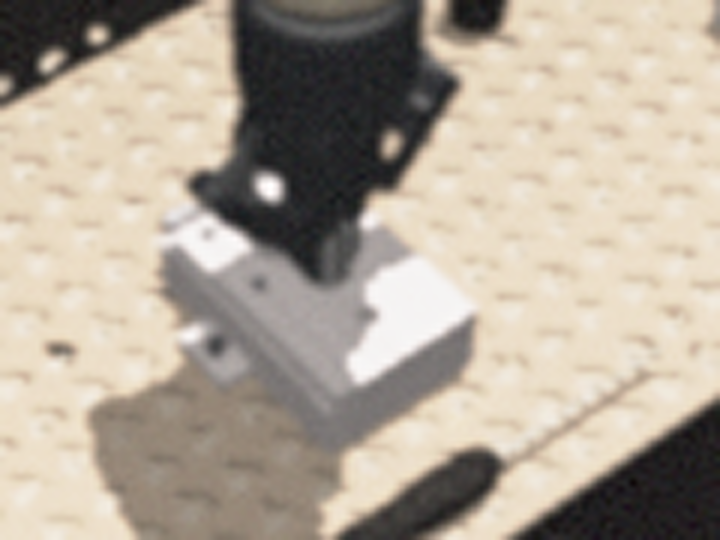

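The crop shows the lid lying practically on the base with the fingertips on it at about (335,275). I'll press slightly further until a force appears.

Request:
move_arm(
  motion=[
    {"dx": 0,"dy": 0,"dz": 2,"ax": 0,"ay": 0,"az": 0},
    {"dx": 0,"dy": 0,"dz": 2,"ax": 0,"ay": 0,"az": 0},
    {"dx": 0,"dy": 0,"dz": 0,"ax": 0,"ay": 0,"az": 0},
  ],
)

```text
clock: 4.0
position: [0.4697, -0.0684, 0.2122]
eef_rot: [0.0, 1.0, -0.0, 0.001]
ft_force: [-2.7, 0.5, 20.6]
gripper_width: 0.0003
finger_force: 10.3
```

Request:
move_arm(
  motion=[
    {"dx": 0,"dy": 0,"dz": 0,"ax": 0,"ay": 0,"az": 0},
    {"dx": 0,"dy": 0,"dz": -30,"ax": 0,"ay": 0,"az": 0},
    {"dx": -17,"dy": 0,"dz": -50,"ax": 0,"ay": 0,"az": 0},
    {"dx": -17,"dy": 0,"dz": -50,"ax": 0,"ay": 0,"az": 0},
    {"dx": 0,"dy": 0,"dz": -18,"ax": 0,"ay": 0,"az": 0},
  ],
)

```text
clock: 4.62
position: [0.4349, -0.0685, 0.3607]
eef_rot: [0.0, 1.0, -0.0, 0.002]
ft_force: [0.4, -0.2, -0.6]
gripper_width: 0.0
finger_force: 0.0
```

Request:
move_arm(
  motion=[
    {"dx": 0,"dy": 0,"dz": 0,"ax": 0,"ay": 0,"az": 0},
    {"dx": 0,"dy": 0,"dz": 0,"ax": 0,"ay": 0,"az": 0},
    {"dx": 0,"dy": 0,"dz": 0,"ax": 0,"ay": 0,"az": 0},
  ],
)

```text
clock: 5.0
position: [0.4355, -0.0683, 0.3568]
eef_rot: [-0.0, 1.0, 0.0, -0.001]
ft_force: [-0.1, -0.7, 0.7]
gripper_width: 0.0003
finger_force: 0.0
```

```bash
python3 snap.py jig wrist
```

```text
t 5.0 pos [ 0.4355 -0.0683  0.3568] q [-2.0e-04  1.0e+00  0.0e+00 -1.4e-03] F [-0.1 -0.7  0.7] w 0.00034652882424119393
```

View pics/jig.png

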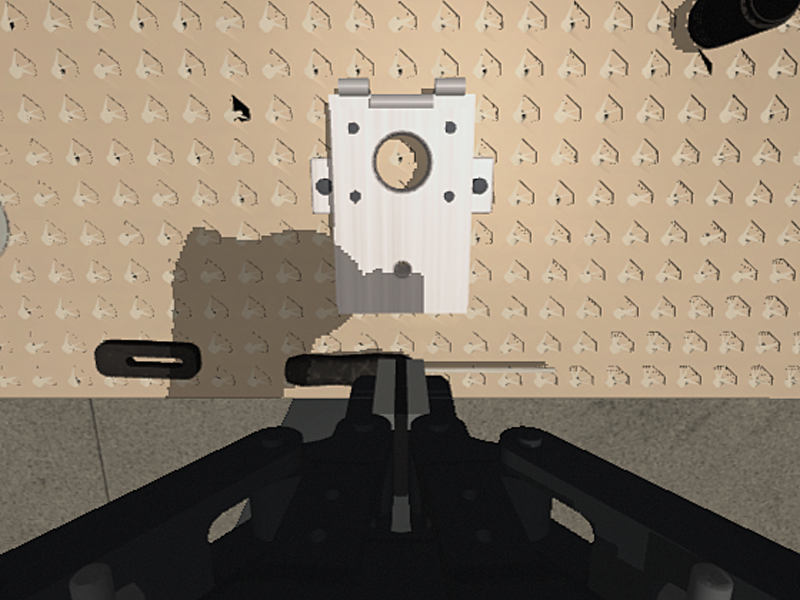

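The wrist view shows the lid shut, the pin hole at (402,270) and the window at (402,161). The dish's edge just shows at the left, around (0,230).

```bash
python3 - <<'E'
from h import *
import json
c=json.load(open("pics/jig.json"))
g=cv2.imread("pics/jig_raw.png",0)
y0,x0=180,272; r=g[y0:199,x0:291]
print(r[::1,::1])
print(at(c,402*.7,270*.7,.039),at(c,402*.7,161*.7,.039), at(c,347*.7,313*.7,.035),at(c,468*.7,313*.7,.035))
E
```

```text
[[219 219 216 212 215 218 217 218 221 225 225 222 220 222 221 223 224 225
  226]
 [219 220 218 213 218 220 219 219 222 227 227 224 223 224 223 224 225 226
  226]
 [219 220 217 214 219 223 212 180 190 187 173 192 207 227 228 225 224 226
  226]
 [219 220 217 216 218 203 170  86 123 106  71 128 128 185 229 228 226 226
  226]
 [219 221 218 214 195 157 134  89  94  88  67  72  95 119 164 217 231 227
  226]
 [219 222 217 196 158 111  82  83  93  96  94  85  75  81 116 176 233 229
  226]
 [219 222 215 173 136  85  88  78  82  83  83  83  80  73  75 131 208 232
  227]
 [219 222 213 162 101  94  92  78  81  83  82  82  79  75  70 104 186 234
  227]
 [220 221 208 165  89  97  93  81  81  81  81  81  80  75  74 108 189 234
  229]
 [224 226 213 165  66  93  80  84  84  82  82  80  79  78  72 102 186 230
  232]
 [221 222 207 163  72  92  83  82  83  84  83  83  82  82  82 109 188 238
  231]
 [105 109 106  95  89  90  96  86  85  84  86  86  86  87  97 116 108 114
  112]
 [117 120 117 112 105  79  86 101 102  92  99  99  94  87 131 167 118 125
  124]
 [121 123 121 117 113 101  87  83  84  88  83  84  86  98 113 116 126 127
  126]
 [121 122 120 119 120 116 109  98  92  87  89  94 105 116 119 125 126 126
  127]
 [120 121 120 118 120 121 113 114 119 119 118 116 117 122 125 125 127 128
  126]
 [121 122 121 119 119 121 119 118 121 121 123 120 123 123 124 124 126 128
  127]
 [121 121 120 117 119 120 118 120 122 124 126 122 122 122 122 124 127 125
  125]
 [120 121 120 117 119 119 118 120 121 124 124 121 120 122 123 124 126 127
  127]]
[ 0.43943642 -0.07002567  0.039     ] [ 0.5001274  -0.06996008  0.039     ] [ 0.41223975 -0.03711583  0.035     ] [ 0.41227599 -0.10959169  0.035     ]
```

Request:
move_arm(
  motion=[
    {"dx": 10,"dy": 50,"dz": 0,"ax": 0,"ay": 0,"az": 0},
    {"dx": 10,"dy": 55,"dz": 10,"ax": 0,"ay": 0,"az": 0},
    {"dx": 10,"dy": 55,"dz": 10,"ax": 0,"ay": 0,"az": 0},
    {"dx": 10,"dy": 55,"dz": 10,"ax": 0,"ay": 0,"az": 0},
    {"dx": 9,"dy": 55,"dz": 10,"ax": 0,"ay": 0,"az": 0},
  ],
  claw=0.2,
)

```text
clock: 5.68
position: [0.485, -0.3401, 0.3165]
eef_rot: [-0.001, 1.0, 0.0, -0.001]
ft_force: [0.5, 0.1, 0.3]
gripper_width: 0.0513
finger_force: 0.0
```

Request:
move_arm(
  motion=[
    {"dx": 0,"dy": 24,"dz": 5,"ax": 0,"ay": 0,"az": 0},
    {"dx": 0,"dy": 0,"dz": 0,"ax": 0,"ay": 0,"az": -6.5},
    {"dx": 0,"dy": 0,"dz": 0,"ax": 0,"ay": 0,"az": 0},
    {"dx": 0,"dy": 0,"dz": 0,"ax": 0,"ay": 0,"az": 0},
  ],
)

```text
clock: 6.18
position: [0.4849, -0.3614, 0.3128]
eef_rot: [-0.001, 0.998, 0.057, -0.0]
ft_force: [-0.5, -0.2, -0.4]
gripper_width: 0.0512
finger_force: 0.0
```

```bash
cat > off.py <<'E'
import sys
from h import *
from scipy.spatial.transform import Rotation as Ro
s=sense();q=s["eef_rot"];R=Ro.from_quat(q[[1,2,3,0]])
print("pos",s["position"].round(4),"yaw",np.degrees(np.arctan2(*R.as_matrix()[[1,0],0])).round(2),"z",R.as_matrix()[:,2].round(4))
print("tool mm",(R.inv().apply(np.array(list(map(float,sys.argv[1:4])))-s["position"])*1000).round(1))
E
python3 off.py .4844 -.362 .226
```

```text
pos [ 0.4849 -0.3614  0.3128] yaw 6.5 z [-3.0e-04  1.2e-03 -1.0e+00]
tool mm [-0.6  0.7 86.8]
```

Request:
move_arm(
  motion=[
    {"dx": -0.6,"dy": 0.7,"dz": 25,"ax": 0,"ay": 0,"az": 0},
    {"dx": 0,"dy": 0,"dz": 30,"ax": 0,"ay": 0,"az": 0},
    {"dx": 0,"dy": 0,"dz": 22,"ax": 0,"ay": 0,"az": 0},
    {"dx": 0,"dy": 0,"dz": 10,"ax": 0,"ay": 0,"az": 0},
    {"dx": 0,"dy": 0,"dz": 0,"ax": 0,"ay": 0,"az": 0},
  ],
)

```text
clock: 6.8
position: [0.4843, -0.3627, 0.2258]
eef_rot: [-0.0, 0.998, 0.057, -0.0]
ft_force: [-0.9, 0.1, -0.1]
gripper_width: 0.0513
finger_force: 0.0
```

Request:
move_arm(
  motion=[
    {"dx": 0,"dy": 0,"dz": 0,"ax": 0,"ay": 0,"az": 0},
    {"dx": 0,"dy": 0,"dz": 0,"ax": 0,"ay": 0,"az": 0},
    {"dx": 0,"dy": 0,"dz": 0,"ax": 0,"ay": 0,"az": 0},
    {"dx": 0,"dy": 0,"dz": 0,"ax": 0,"ay": 0,"az": 0},
  ],
  claw=-1,
  squeeze=40,
)

```text
clock: 7.3
position: [0.4846, -0.362, 0.2272]
eef_rot: [-0.001, 0.998, 0.057, 0.0]
ft_force: [-0.7, 4.3, 6.4]
gripper_width: 0.0151
finger_force: 41.6
```

Request:
move_arm(
  motion=[
    {"dx": 0,"dy": 0,"dz": -15,"ax": 0,"ay": 0,"az": 0},
    {"dx": 0,"dy": 0,"dz": -30,"ax": 0,"ay": 0,"az": 0},
    {"dx": 0,"dy": 0,"dz": -40,"ax": 0,"ay": 0,"az": 0},
    {"dx": 0,"dy": 0,"dz": -20,"ax": 0,"ay": 0,"az": 0},
    {"dx": 0,"dy": 0,"dz": 0,"ax": 0,"ay": 0,"az": 0},
  ],
)

```text
clock: 7.92
position: [0.4842, -0.3642, 0.3337]
eef_rot: [0.002, 0.998, 0.056, 0.002]
ft_force: [-0.0, -0.3, -1.1]
gripper_width: 0.0153
finger_force: 40.8
```

```bash
python3 off.py .4615 .212 .33; python3 snap.py held wrist; cp pics/top0.png /tmp/; python3 - <<'E'
import cv2
im=cv2.imread("pics/held_raw.png")[150:420,130:430]
cv2.imwrite("pics/heldc.png",cv2.resize(im,None,fx=2.2,fy=2.2,interpolation=cv2.INTER_CUBIC))
E
```

```text
pos [ 0.4842 -0.3642  0.3337] yaw 6.44 z [ 0.0044 -0.0044 -1.    ]
tool mm [  42.  -575.1    1.1]
t 7.925 pos [ 0.4842 -0.3642  0.3337] q [0.0023 0.9984 0.0562 0.0021] F [-0.  -0.3 -1.1] w 0.015323052050256773
```

View pics/heldc.png

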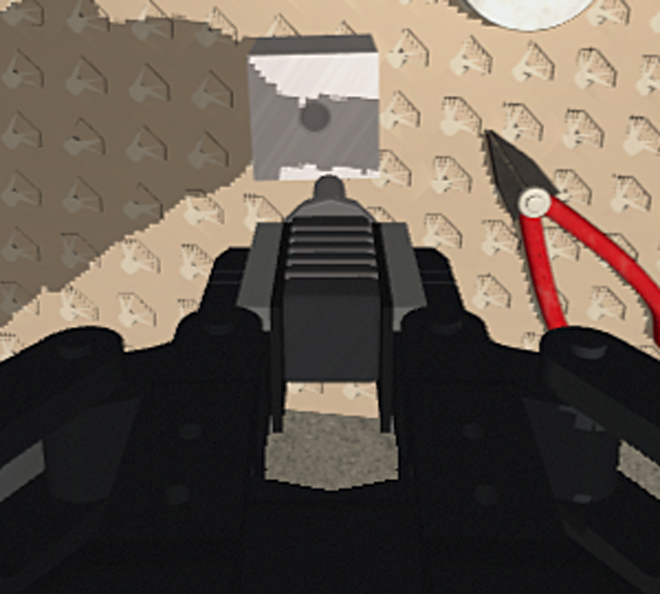

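The pin is held upright between the pads. Its tip is at (330,180) and the empty stand hole at (315,117). On to the dish.

Request:
move_arm(
  motion=[
    {"dx": 3,"dy": -40,"dz": 0,"ax": 0,"ay": 0,"az": 0},
    {"dx": 4,"dy": -55,"dz": 0,"ax": 0,"ay": 0,"az": 0},
    {"dx": 4,"dy": -55,"dz": 0,"ax": 0,"ay": 0,"az": 0},
    {"dx": 4,"dy": -55,"dz": 0,"ax": 0,"ay": 0,"az": 0},
    {"dx": 4,"dy": -55,"dz": 0,"ax": 0,"ay": 0,"az": 0},
  ],
)

```text
clock: 8.6
position: [0.473, -0.1012, 0.33]
eef_rot: [-0.0, 0.998, 0.056, -0.001]
ft_force: [1.5, 0.7, -0.8]
gripper_width: 0.0153
finger_force: 40.8
```

Request:
move_arm(
  motion=[
    {"dx": 4,"dy": -55,"dz": 0,"ax": 0,"ay": 0,"az": 0},
    {"dx": 4,"dy": -55,"dz": 0,"ax": 0,"ay": 0,"az": 0},
    {"dx": 4,"dy": -55,"dz": 0,"ax": 0,"ay": 0,"az": 0},
    {"dx": 4,"dy": -55,"dz": 0,"ax": 0,"ay": 0,"az": 0},
    {"dx": 3,"dy": -45,"dz": 0,"ax": 0,"ay": 0,"az": 0},
  ],
)

```text
clock: 9.22
position: [0.4618, 0.1648, 0.33]
eef_rot: [0.0, 0.998, 0.057, -0.001]
ft_force: [-0.0, -0.2, -0.9]
gripper_width: 0.0155
finger_force: 40.8
```

Request:
move_arm(
  motion=[
    {"dx": 0,"dy": -20,"dz": 0,"ax": 0,"ay": 0,"az": 0},
    {"dx": 0,"dy": 0,"dz": 0,"ax": 0,"ay": 0,"az": 0},
    {"dx": 0,"dy": 0,"dz": 0,"ax": 0,"ay": 0,"az": 0},
  ],
)

```text
clock: 9.6
position: [0.4603, 0.181, 0.3304]
eef_rot: [0.001, 0.998, 0.056, -0.001]
ft_force: [-0.2, -0.4, -1.0]
gripper_width: 0.0153
finger_force: 40.8
```

```bash
python3 off.py .4615 .212 .224; python3 snap.py dish wrist
```

```text
pos [0.4603 0.181  0.3304] yaw 6.38 z [-0.0013 -0.0019 -1.    ]
tool mm [  4.8 -30.9 106.4]
t 9.6 pos [0.4603 0.181  0.3304] q [ 9.000e-04  9.985e-01  5.560e-02 -7.000e-04] F [-0.2 -0.4 -1. ] w 0.015272924681505864
```

View pics/dish.png

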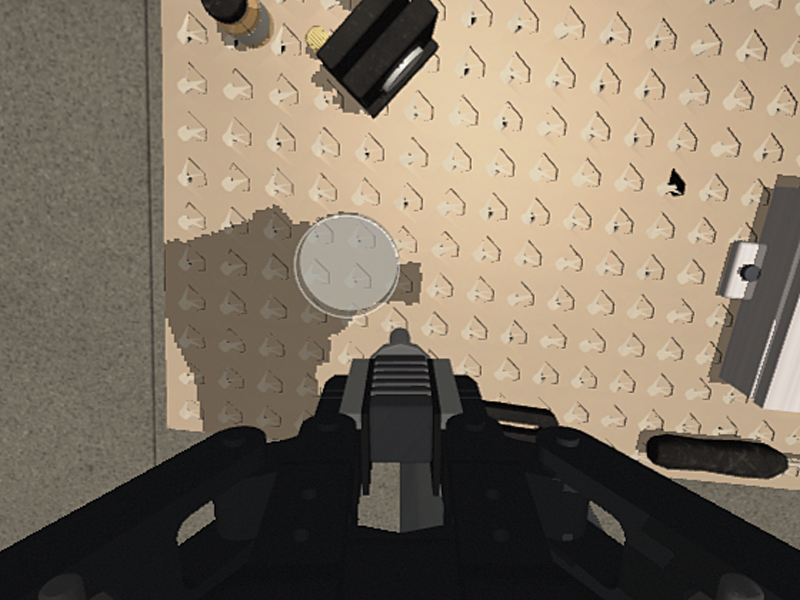

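The dish is in view, centred at (347,266), ahead and to the left of the tip at (400,333).

```bash
python3 - <<'E'
from h import *
import json,subprocess
c=json.load(open("pics/dish.json"))
p=at(c,347*.7,266*.7,.009);print(p)
print(subprocess.run(["python3","off.py",str(p[0]),str(p[1]),".225"],capture_output=True,text=True).stdout)
E
```

```text
[0.46282262 0.21125422 0.009     ]
pos [0.4604 0.1808 0.3306] yaw 6.33 z [-0.001  -0.0017 -1.    ]
tool mm [  5.9 -30.2 105.5]
```

Request:
move_arm(
  motion=[
    {"dx": 6,"dy": -30,"dz": 20,"ax": 0,"ay": 0,"az": 0},
    {"dx": 0,"dy": 0,"dz": 40,"ax": 0,"ay": 0,"az": 0},
    {"dx": 0,"dy": 0,"dz": 25,"ax": 0,"ay": 0,"az": 0},
    {"dx": 0,"dy": 0,"dz": 14,"ax": 0,"ay": 0,"az": 0},
    {"dx": 0,"dy": 0,"dz": 0,"ax": 0,"ay": 0,"az": 0},
  ],
)

```text
clock: 10.28
position: [0.463, 0.2121, 0.2315]
eef_rot: [0.001, 0.998, 0.056, -0.001]
ft_force: [0.1, -0.1, 0.4]
gripper_width: 0.0153
finger_force: 40.7
```

Request:
move_arm(
  motion=[
    {"dx": 0,"dy": 0,"dz": 6,"ax": 0,"ay": 0,"az": 0},
    {"dx": 0,"dy": 0,"dz": 0,"ax": 0,"ay": 0,"az": 0},
    {"dx": 0,"dy": 0,"dz": 0,"ax": 0,"ay": 0,"az": 0},
  ],
)

```text
clock: 10.65
position: [0.463, 0.2132, 0.2266]
eef_rot: [-0.0, 0.998, 0.057, 0.001]
ft_force: [0.9, -0.1, -0.1]
gripper_width: 0.0151
finger_force: 40.7
```

Request:
move_arm(
  motion=[
    {"dx": 0,"dy": 0,"dz": 3,"ax": 0,"ay": 0,"az": 0},
    {"dx": 0,"dy": 0,"dz": 0,"ax": 0,"ay": 0,"az": 0},
    {"dx": 0,"dy": 0,"dz": 0,"ax": 0,"ay": 0,"az": 0},
  ],
)

```text
clock: 11.02
position: [0.4628, 0.2132, 0.2231]
eef_rot: [-0.0, 0.998, 0.057, -0.0]
ft_force: [0.0, -0.6, -0.8]
gripper_width: 0.0154
finger_force: 40.7
```

Request:
move_arm(
  motion=[
    {"dx": 0,"dy": 0,"dz": -20,"ax": 0,"ay": 0,"az": 0},
    {"dx": 0,"dy": 0,"dz": -40,"ax": 0,"ay": 0,"az": 0},
    {"dx": 0,"dy": 20,"dz": -30,"ax": 0,"ay": 0,"az": 0},
    {"dx": -5,"dy": 50,"dz": 0,"ax": 0,"ay": 0,"az": 0},
    {"dx": -5,"dy": 55,"dz": 0,"ax": 0,"ay": 0,"az": 0},
  ],
)

```text
clock: 11.65
position: [0.4671, 0.0872, 0.3137]
eef_rot: [-0.0, 0.998, 0.058, 0.001]
ft_force: [0.4, -0.3, -0.6]
gripper_width: 0.0154
finger_force: 40.8
```

Request:
move_arm(
  motion=[
    {"dx": -12,"dy": 55,"dz": 0,"ax": 0,"ay": 0,"az": 0},
    {"dx": -12,"dy": 50,"dz": 0,"ax": 0,"ay": 0,"az": 0},
    {"dx": -15,"dy": 40,"dz": 0,"ax": 0,"ay": 0,"az": 0},
    {"dx": 0,"dy": 0,"dz": 0,"ax": 0,"ay": 0,"az": 6.4},
    {"dx": 0,"dy": 0,"dz": 0,"ax": 0,"ay": 0,"az": 0},
  ],
)

```text
clock: 12.28
position: [0.4445, -0.0611, 0.3131]
eef_rot: [0.0, 1.0, 0.001, 0.0]
ft_force: [-1.0, 0.4, -0.5]
gripper_width: 0.0157
finger_force: 40.8
```

```bash
python3 off.py .4400 -.0700 .28
```

```text
pos [ 0.4445 -0.0611  0.3131] yaw 0.1 z [ 1.e-04 -1.e-04 -1.e+00]
tool mm [-4.5  8.9 33.1]
```

Request:
move_arm(
  motion=[
    {"dx": -4.5,"dy": 9,"dz": 15,"ax": 0,"ay": 0,"az": 0},
    {"dx": 0,"dy": 0,"dz": 12,"ax": 0,"ay": 0,"az": 0},
    {"dx": 0,"dy": 0,"dz": 0,"ax": 0,"ay": 0,"az": 0},
    {"dx": 0,"dy": 0,"dz": 0,"ax": 0,"ay": 0,"az": 0},
    {"dx": 0,"dy": 0,"dz": 0,"ax": 0,"ay": 0,"az": 0},
  ],
)

```text
clock: 12.9
position: [0.4405, -0.0694, 0.2864]
eef_rot: [-0.0, 1.0, 0.001, 0.0]
ft_force: [0.0, -0.8, -0.1]
gripper_width: 0.0152
finger_force: 40.7
```

```bash
python3 off.py .4400 -.0700 .28; python3 snap.py ins wrist; python3 - <<'E'
from h import *
import json
c=json.load(open("pics/ins.json"))
s=sense();x,y,z=s["position"];print(proj(c,[x,y,z-.2182]),proj(c,[.44,-.07,.039]))
im=cv2.imread("pics/ins_raw.png")[175:250,240:320]
cv2.imwrite("pics/insc.png",cv2.resize(im,None,fx=8,fy=8,interpolation=cv2.INTER_CUBIC))
E
```

```text
pos [ 0.4405 -0.0694  0.2864] yaw 0.15 z [ 1.e-03  1.e-04 -1.e+00]
tool mm [-0.5  0.6  6.4]
t 12.9 pos [ 0.4405 -0.0694  0.2864] q [-0.0e+00  1.0e+00  1.3e-03  5.0e-04] F [ 0.  -0.8 -0.1] w 0.01519882567325361
[278.7756672  235.37097131] [279.80822028 220.63754941]
```

View pics/insc.png

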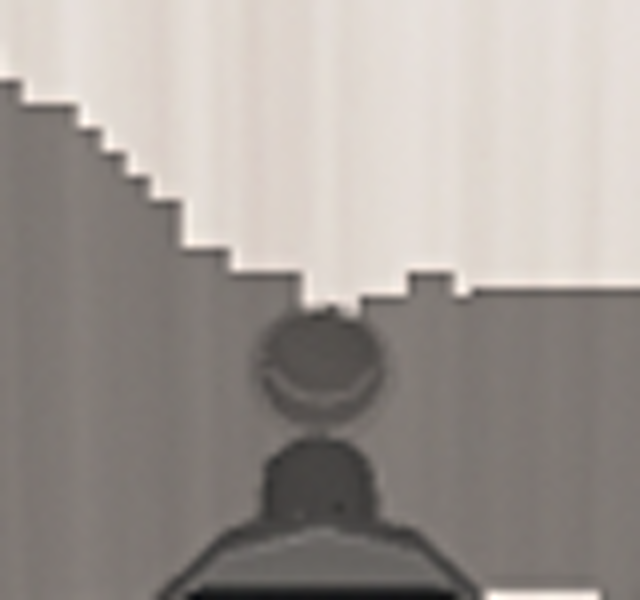

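The crop shows the hole at (320,364) and the tip's shaft centred on column 319.5, with its end at row 437. They are aligned in y. I'll check x against the stand hole seen after the lift.

```bash
python3 - <<'E'
from h import *
import json
c=json.load(open("pics/held.json"));print("standhole",at(c,130+315/2.2-.3,150+117/2.2-.3,.045))
c=json.load(open("pics/ins.json"));print("jighole",at(c,279.6,220.1,.039))
s=sense();x,y,z=s["position"]
# silhouette of pin tip: tip disc r, taper h
for dx in (-1,0,1,2):
  for r,h in ((2.5,2),(2,3),(3,2)):
    P=[proj(c,[x+dx/1e3+R*np.cos(a),y+R*np.sin(a),z-.2182+hh]) for R,hh in((r/1e3,0),(.004,h/1e3)) for a in np.linspace(0,6.28,40)]
    print(dx,r,h,min(p[1] for p in P).round(2))
E
```

```text
standhole [ 0.48531561 -0.3607368   0.045     ]
jighole [ 0.44035777 -0.06986651  0.039     ]
-1 2.5 2 231.43
-1 2 3 232.02
-1 3 2 231.43
0 2.5 2 229.71
0 2 3 230.29
0 3 2 229.71
1 2.5 2 227.97
1 2 3 228.55
1 3 2 227.97
2 2.5 2 226.24
2 2 3 226.81
2 3 2 226.24
```

Request:
move_arm(
  motion=[
    {"dx": -0.6,"dy": 0,"dz": 12,"ax": 0,"ay": 0,"az": 0},
    {"dx": 0,"dy": 0,"dz": 10,"ax": 0,"ay": 0,"az": 0},
    {"dx": 0,"dy": 0,"dz": 0,"ax": 0,"ay": 0,"az": 0},
    {"dx": 0,"dy": 0,"dz": 0,"ax": 0,"ay": 0,"az": 0},
  ],
)

```text
clock: 13.45
position: [0.4396, -0.0697, 0.2639]
eef_rot: [-0.0, 1.0, 0.001, -0.0]
ft_force: [-0.4, -0.1, 0.0]
gripper_width: 0.0155
finger_force: 40.7
```

```bash
python3 off.py .4398 -.0694 .2572
```

```text
pos [ 0.4396 -0.0697  0.2639] yaw 0.09 z [-4.e-04  1.e-04 -1.e+00]
tool mm [ 0.2 -0.3  6.7]
```

Request:
move_arm(
  motion=[
    {"dx": 0.2,"dy": -0.2,"dz": 3,"ax": 0,"ay": 0,"az": 0},
    {"dx": 0,"dy": 0,"dz": 3,"ax": 0,"ay": 0,"az": 0},
    {"dx": 0,"dy": 0,"dz": 3,"ax": 0,"ay": 0,"az": 0},
    {"dx": 0,"dy": 0,"dz": 2,"ax": 0,"ay": 0,"az": 0},
    {"dx": 0,"dy": 0,"dz": 0,"ax": 0,"ay": 0,"az": 0},
  ],
)

```text
clock: 14.08
position: [0.4397, -0.0695, 0.2529]
eef_rot: [-0.0, 1.0, 0.001, -0.0]
ft_force: [0.6, 0.0, -1.4]
gripper_width: 0.0156
finger_force: 40.7
```

Request:
move_arm(
  motion=[
    {"dx": 0,"dy": 0,"dz": 3,"ax": 0,"ay": 0,"az": 0},
    {"dx": 0,"dy": 0,"dz": 3,"ax": 0,"ay": 0,"az": 0},
    {"dx": 0,"dy": 0,"dz": 3,"ax": 0,"ay": 0,"az": 0},
    {"dx": 0,"dy": 0,"dz": 3,"ax": 0,"ay": 0,"az": 0},
    {"dx": 0,"dy": 0,"dz": 0,"ax": 0,"ay": 0,"az": 0},
  ],
)

```text
clock: 14.7
position: [0.4397, -0.0695, 0.2408]
eef_rot: [-0.0, 1.0, 0.001, -0.0]
ft_force: [-0.7, -0.3, -2.3]
gripper_width: 0.0152
finger_force: 40.7
```

Request:
move_arm(
  motion=[
    {"dx": 0,"dy": 0,"dz": 4,"ax": 0,"ay": 0,"az": 0},
    {"dx": 0,"dy": 0,"dz": 4,"ax": 0,"ay": 0,"az": 0},
    {"dx": 0,"dy": 0,"dz": 4,"ax": 0,"ay": 0,"az": 0},
    {"dx": 0,"dy": 0,"dz": 3,"ax": 0,"ay": 0,"az": 0},
    {"dx": 0,"dy": 0,"dz": 0,"ax": 0,"ay": 0,"az": 0},
  ],
)

```text
clock: 15.32
position: [0.4397, -0.0695, 0.2258]
eef_rot: [-0.0, 1.0, 0.001, -0.0]
ft_force: [0.3, -0.1, -0.9]
gripper_width: 0.0155
finger_force: 40.7
```

Going in freely; about 5 mm remain.

Request:
move_arm(
  motion=[
    {"dx": 0,"dy": 0,"dz": 3,"ax": 0,"ay": 0,"az": 0},
    {"dx": 0,"dy": 0,"dz": 2,"ax": 0,"ay": 0,"az": 0},
    {"dx": 0,"dy": 0,"dz": 1,"ax": 0,"ay": 0,"az": 0},
    {"dx": 0,"dy": 0,"dz": 0,"ax": 0,"ay": 0,"az": 0},
    {"dx": 0,"dy": 0,"dz": 0,"ax": 0,"ay": 0,"az": 0},
  ],
)

```text
clock: 15.95
position: [0.4397, -0.0695, 0.2209]
eef_rot: [-0.0, 1.0, 0.001, 0.0]
ft_force: [-1.2, 1.2, 8.6]
gripper_width: 0.0153
finger_force: 42.1
```

Request:
move_arm(
  motion=[
    {"dx": 0,"dy": 0,"dz": 0.4,"ax": 0,"ay": 0,"az": 0},
    {"dx": 0,"dy": 0,"dz": 0,"ax": 0,"ay": 0,"az": 0},
    {"dx": 0,"dy": 0,"dz": 0,"ax": 0,"ay": 0,"az": 0},
    {"dx": 0,"dy": 0,"dz": 0,"ax": 0,"ay": 0,"az": 0},
  ],
)

```text
clock: 16.45
position: [0.4397, -0.0695, 0.2209]
eef_rot: [0.0, 1.0, 0.001, 0.0]
ft_force: [-2.1, 0.1, 12.8]
gripper_width: 0.0155
finger_force: 42.7
```

```bash
python3 -c "
from rig import *
print(sense()['ft_force']);print(sign_off())"
```

```text
[-2.07776544  0.12411841 12.8380291 ]
the job is handed in; nothing more can be done
None
```

The lid is shut and the pin was dipped in the dish and pushed home through both holes. I handed the job in at 16.5 s with the gripper still holding the pin and pressing it down at about 13 N; no verdict was reported back.

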